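# Open the unlocked slide drawer and throw back its cover

### The arm

A 7-joint arm with a two-finger parallel gripper is mounted at the origin on the work surface. World frame = base frame: x ahead of the robot, y to its left, z up, the work surface at z = 0. Lengths are in mm, angles in rad, forces in N, time in s.
With the tool pointing down it reaches from about 425 to 875 mm from the base axis. Payload 4.7 kg.
Tool frame: the origin (TCP) lies at the very end of the fingers, on their centre line; the grasp point (between the pads) lies 19 mm behind it; z points along the fingers, y is the line along which they close (so a half turn about z gives the same grasp; the last joint's range is limited). The gripper opens to 87 mm and grips with 3 to 60 N. Pads are 19 mm wide; open, the fingers measure 117 mm over their backs; the gripper's body (75 mm by 190 mm) begins 51 mm behind the grasp point.
Start: joints at [1.347, 0.321, -0.07, 1.45, 0.023, 1.371, -0.057], TCP at [153.095, -631.736, 191.687] pointing down, gripper open.
Joint ranges: [-2.86, 2.86], [-0.3, 2.09], [-1.38, 1.24], [0.06, 2.45], [-1.56, 4.7], [0.09, 2.05], [-2.69, 2.69]. Speed limits (rad/s): [2.57, 2.57, 3.14, 3.14, 3.14, 3.14, 3.14].

### API

Orientations are given as a unit quaternion [w, x, y, z].
In Python, from bench import manip gives the robot as it stands. The module is installed in compiled form; this text tells all that it offers.
- The arm moves only by the tool carry_out, never from a script. Its argument "motion" is a list of rows, each an object with "fingers": the finger opening in cm, from 0 to 8.7; "slide": the shift along the tool's x, y, z in cm, a list of three; "turn": the turn about the tool's z in degrees. In form: [{"fingers": fingers, "slide": [x, y, z], "turn": turn}, ...]. A call has 1 to 5 rows; each row shifts and turns the commanded pose from where the row before left it, along the tool's axes as they then stand; what a row does not reach is not made up. A row lasts 1/8 s, in which the tool goes at most 62.5 mm and 10.7 degrees, less where a joint would pass 70% of its speed; a pose out of reach is approached as far as the arm can. A call is refused whole if a number of a shift passes 6.25 or a number of a turn 10.7, either way. A call with a gripper value outside its range is refused whole. The fingers move at their own pace and stop on an object; the grip force is fixed at half the most. Time passes only in rows, so rows that do not move let the fingers close. It gives the time, the measured TCP pose, the force, the opening and the grip force at its end, in the units of the state.
- manip.observe(): the state, without advancing time (a new reading comes with each control period).
- manip.grab_frame(name): name is "scene" or "top" or "wrist"; returns a dict with "img" (480x640x3 uint8, red, green, blue), "mtx" (3x3 intrinsics, pixels), "k1" (the pictures are not rectified: a ray, as slopes to the right and down, at radius r is drawn at 1 + k1 r^2 times it, then the intrinsics apply), "world_to_cam" (4x4, takes a point from world to camera coordinates). Camera axes: x right, y down, z forward; pixel columns grow to the right and rows downward; lengths in mm; the calibration is good to about 2 mm. A picture is of the moment at which its call begins. There is no depth.
- manip.job_done(): hands the job in; it is judged then, once.
The state is a dict: "time": time; "qpos": joint angles; "joint_vel": joint speeds; "joint_torque": joint torques, N m; "tcp_pos": TCP position; "ee_rot": TCP orientation; "contact_force": force on the tool from outside, world axes, zero at the start; "wrist_torque": the same for the moment, N m; "width": opening from 0.0 (shut) to 1.0 (fully open); "finger_force": force on a finger pad.
Only numpy, scipy, OpenCV 4.12 (cv2) and the standard library are available. Lean on these libraries where they do the work, as an engineer would, in place of code of your own. Each camera call takes 0.05 s, during which the arm holds its last target. There are 200 camera calls.

### The job

Get the slide cabinet ready for the next microscope session: one of its two drawers is locked and nothing shows which, so feel for the free one with a gentle tug, without ever forcing a drawer, and pull it fully open by its handle. Then swing that drawer's blue dust cover up and over until it stays open on its own, with the drawer still fully open, the locked drawer left shut and the things standing around left where they are.

Things in the scene. Friction and masses are not known exactly. Their poses are not given: they have to be found in the camera images.
- cabinet: Grey slide cabinet fixed on the bench, 240 deep (x) x 430 wide (y) x 130 mm high, with two white drawers side by side. Origin: on the bench, midway between the shut drawers' front faces (12 mm before the cabinet itself); x points into its depth, y to its left drawer, z up. Drawers open towards -x. One drawer is locked, not always the same; nothing shows which.
- left_drawer (a joint): Travel in m of the drawer on the cabinet's +y side: 0 shut, 0.16 fully open at its stop. If locked it gives about 2 mm, then stops hard; if free it runs with 6 N friction, also when pushed back. White front 12 thick, 16 to 117 mm above the bench; behind it a 65 mm long pocket (floor at 25), then a blue cover (0.1 kg, loose hinge) turning from flat to 2.0 rad; past 1.47 rad it falls open and stays.
- left_handle (a point): Middle of the bar of the left drawer's steel bow handle: bar 100 mm long along the cabinet's y, 12 mm thick, 98 mm above the bench, its axis 45 mm in front of the drawer front: a 39 mm clear gap behind the bar, open above and below, fingertips can hook in. Axes as the cabinet's.
- left_lip (a point): Middle of the top edge of the lip of the blue dust cover in the left drawer: 165 wide, 4 mm thick, hinged 135 mm behind the drawer front's face, 85 mm above the bench, on a line along the cabinet's y. Flat, it runs 60 mm from the hinge frontwards, then bends up into a lip: this point is 82 before, 21 mm above the hinge; fingertips fit before and under it. Axes: the cabinet's, turned with the cover.
- right_drawer (a joint): Travel in m of the drawer on the cabinet's -y side: 0 shut, 0.16 fully open at its stop. If locked it gives about 2 mm, then stops hard; if free it runs with 6 N friction, also when pushed back. White front 12 thick, 16 to 117 mm above the bench; behind it a 65 mm long pocket (floor at 25), then a blue cover (0.1 kg, loose hinge) turning from flat to 2.0 rad; past 1.47 rad it falls open and stays.
- right_handle (a point): Middle of the bar of the right drawer's steel bow handle: bar 100 mm long along the cabinet's y, 12 mm thick, 98 mm above the bench, its axis 45 mm in front of the drawer front: a 39 mm clear gap behind the bar, open above and below, fingertips can hook in. Axes as the cabinet's.
- right_lip (a point): Middle of the top edge of the lip of the blue dust cover in the right drawer: 165 wide, 4 mm thick, hinged 135 mm behind the drawer front's face, 85 mm above the bench, on a line along the cabinet's y. Flat, it runs 60 mm from the hinge frontwards, then bends up into a lip: this point is 82 before, 21 mm above the hinge; fingertips fit before and under it. Axes: the cabinet's, turned with the cover.
- reagent_bottle: Clear bottle with a blue cap, 70 mm across, 170 mm high. A loose bystander; origin at its underside.
- amber_bottle: Amber bottle with a black cap, 60 mm across, 130 mm high. A loose bystander; origin at its underside.
- culture_flask: Clear flat culture flask with a blue cap, lying, 139 x 75 x 32 mm. A loose bystander; origin at its underside.
- dish_stack: Stack of three dishes, 90 mm across, 43 mm high, on the cabinet's top. A loose bystander; origin at its underside.
- tip_box: Yellow box with a white lid, 85 x 120 x 54 mm, on the cabinet's top. A loose bystander; origin at its underside.
- slide_mailer: Green flat box, 105 x 80 x 22 mm. A loose bystander; origin at its underside.
- beaker: White open cup, 70 mm across, 90 mm high. A loose bystander; origin at its underside.

How it is judged (in metres and radians):
On the way, in this order (a step that is already met when the one before it is completed fails the run):
1. the free drawer is pulled fully open (to within 15 mm of its stop) (value of joint any of left_drawer, right_drawer above 0.145 m), for 0.1 s.
2. the cover in the open drawer has been swung past its balance point (((value of joint left_drawer above 0.14 m and angle between left_lip's own z axis and vertical above 1.6 rad) or (value of joint right_drawer above 0.14 m and angle between right_lip's own z axis and vertical above 1.6 rad))), for 0.1 s.
At the end, for the whole second after the job is handed in: One drawer is open to within 20 mm of its stop with its cover lying back open (turned by more than 1.75 rad) on its own, and the other drawer is shut to within 15 mm (((value of joint left_drawer above 0.14 m and angle between left_lip's own z axis and vertical above 1.75 rad and value of joint right_drawer below 0.015 m) or (value of joint right_drawer above 0.14 m and angle between right_lip's own z axis and vertical above 1.75 rad and value of joint left_drawer below 0.015 m))); the robot touches nothing.
It fails at once if the cabinet is forced: more than 45 N between the robot and the cabinet, a drawer, a handle or a cover (contact force between cabinet and the fingers above 45 N or contact force between cabinet and the arm above 45 N).
It fails at once if a bystander is moved by more than 30 mm or tipped over (distance of any of reagent_bottle, amber_bottle, culture_flask, dish_stack, tip_box, slide_mailer, beaker from where it was at the start of the episode above 0.03 m or angle between any of reagent_bottle, amber_bottle, culture_flask, dish_stack, tip_box, slide_mailer, beaker's own z axis and vertical above 0.4 rad).
It also fails if it takes over 64 s, if anything falls off the work surface, if the arm or the gripper's body presses on something with over 40 N, if the wrist force passes 120 N, or if a joint passes its speed limit or range.

## Working session

There is one attempt and no reset: what is moved stays moved. The work goes in short steps, Python scripts to look and compute and a tool call to move; the robot and the scene stay as the last step left them, time stands still between calls to the robot, and variables do not carry over. Pictures are saved under pics/ and viewed, at most 10 in all, crops included, and the job is handed in when it is done.

Besides the shell and the picture viewer there is one more tool, called after "Call:" by a JSON object that holds its "api" and its "payload". carry_out: Moves the arm, as the interface text tells. Its arguments: {"type":"object","properties":{"motion":{"type":"array","items":{"type":"object","properties":{"fingers":{"type":"number"},"slide":{"type":"array","items":{"type":"number"}},"turn":{"type":"number"}}}}},"required":["motion"]}

```bash
mkdir -p pics; python3 - <<'E'
from bench import manip
import cv2,pickle
print(manip.observe())
for n in ["scene","top"]:
    f=manip.grab_frame(n); cv2.imwrite(f"pics/{n}0.png",f["img"][:,:,::-1]); pickle.dump(f,open(n+".pkl","wb"))
    print(n,f["mtx"].tolist(),f["k1"],f["world_to_cam"].round(3).tolist())
E
```

```text
{'time': 0.0, 'qpos': array([ 1.34709542,  0.32182579, -0.07006049,  1.45166397,  0.02259173,
        1.37080346, -0.0568642 ]), 'joint_vel': array([ 4.64607280e-04,  1.75154376e-04,  8.54704609e-05, -4.70774277e-04,
        6.33289752e-05,  5.08950816e-04, -5.20387370e-04]), 'joint_torque': array([-4.02518690e-04, -4.91289425e+01, -4.03987085e-01, -3.12529314e+01,
       -6.37701340e-02,  4.37008368e-02,  1.78666255e-04]), 'tcp_pos': array([ 152.9104717 , -631.12951544,  190.56510949]), 'ee_rot': array([-9.43251967e-04,  9.92936750e-01,  1.18641032e-01, -1.61936666e-04]), 'contact_force': array([-0.81141976,  0.15498543,  0.21824111]), 'wrist_torque': array([ 0.01356645, -0.00134819,  0.07049662]), 'finger_force': 0.0, 'width': 0.9990823549234599}
scene [[504.36042747171405, 0.0, 321.53839789227294], [0.0, 504.36042747171405, 248.200446632236], [0.0, 0.0, 1.0]] -0.11793744087343225 [[0.966, 0.259, -0.019, -546.309], [0.158, -0.644, -0.749, 6.017], [-0.206, 0.72, -0.662, 1430.621], [0.0, 0.0, 0.0, 1.0]]
top [[531.046088907035, 0.0, 321.4680256736445], [0.0, 531.046088907035, 233.23503945880933], [0.0, 0.0, 1.0]] -0.10494601950353517 [[-0.005, -1.0, 0.021, -13.79], [-0.985, 0.001, -0.174, 576.828], [0.173, -0.021, -0.985, 1595.001], [0.0, 0.0, 0.0, 1.0]]
```

View pics/scene0.png

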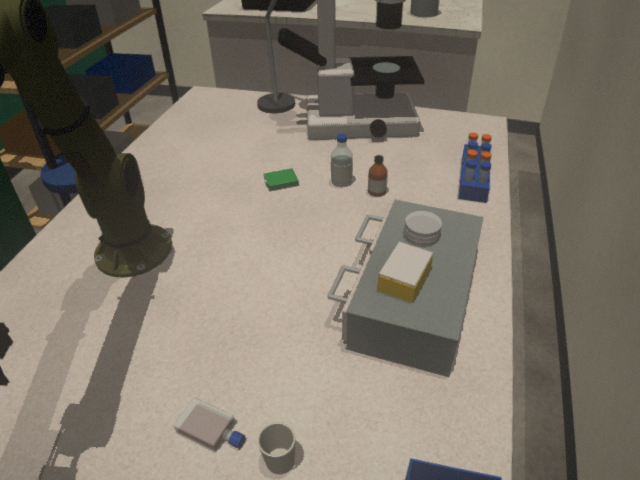

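View pics/top0.png

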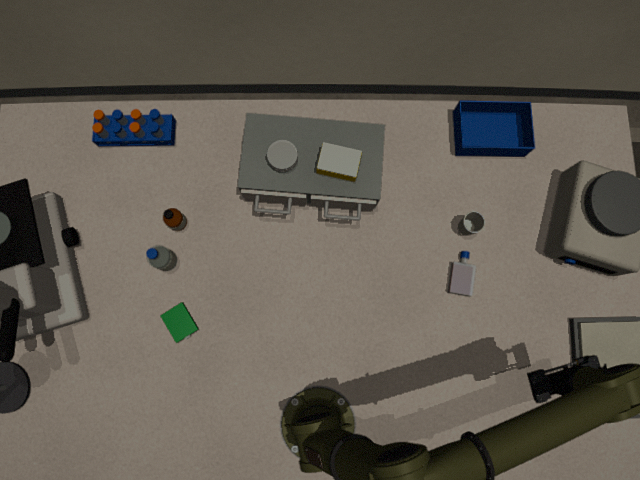

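The scene view shows the cabinet with the dish stack and tip box on top, the handles facing the robot, the bottles on the +y side, and the flask and beaker on the -y side. In the top view the cabinet top has corners near (246,114), (385,124), (378,203) and (238,195), and the handle bars are near (272,213) and (340,218).

```bash
cat > h.py <<'E'
import numpy as np,cv2,pickle
def ray(f,uv):
    k1=f["k1"]; d=np.array([k1,0,0,0,0],float)
    # model: xd = x(1+k1 r^2): OpenCV's k1
    p=cv2.undistortPoints(np.array(uv,float).reshape(-1,1,2),f["mtx"],d).reshape(-1,2)
    T=f["world_to_cam"];R=T[:3,:3];c=-R.T@T[:3,3]
    return c,np.c_[p,np.ones(len(p))]@R
def onplane(f,uv,z):
    c,D=ray(f,uv); return c+D*((z-c[2])/D[:,2:])
def proj(f,P):
    T=f["world_to_cam"];r=cv2.Rodrigues(T[:3,:3])[0]
    return cv2.projectPoints(np.array(P,float).reshape(-1,1,3),r,T[:3,3].copy(),f["mtx"],np.array([f["k1"],0,0,0,0.]))[0].reshape(-1,2)
E
python3 - <<'E'
from h import *
f=pickle.load(open("top.pkl","rb"))
print(onplane(f,[(246,114),(385,124),(378,203),(238,195)],130).round(1))
print(onplane(f,[(272,213),(340,218)],98).round(1))
im=f["img"][180:230,225:395,::-1]
cv2.imwrite("pics/crop1.png",cv2.resize(im,None,fx=4.7,fy=4.7,interpolation=cv2.INTER_CUBIC))
E
```

```text
[[ 936.3  217.3  130. ]
 [ 904.8 -211.3  130. ]
 [ 654.4 -183.1  130. ]
 [ 678.9  234.9  130. ]]
[[630.7 135.   98. ]
 [615.2 -70.7  98. ]]
```

View pics/crop1.png

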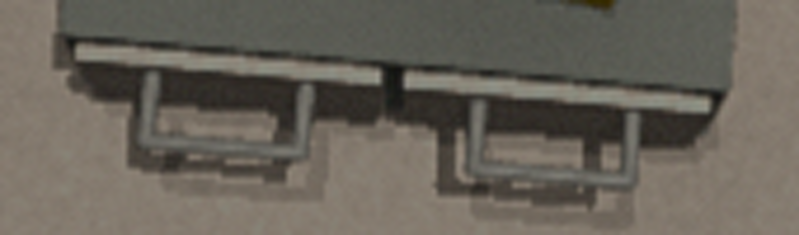

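The crop shows the left bar running from (148,142) to (300,155) and the right bar from (478,170) to (628,183). The outer edges of the white front tops run (78,60)–(380,82) and (405,88)–(710,112).

```bash
python3 - <<'E'
from h import *
f=pickle.load(open("top.pkl","rb"))
g=lambda L:[(225+(u+.5)/4.7-.5,180+(v+.5)/4.7-.5) for u,v in L]
B=onplane(f,g([(148,142),(300,155),(478,170),(628,183)]),98)[:,:2]
F=onplane(f,g([(78,60),(380,82),(405,88),(710,112)]),117)[:,:2]
print(B.round(1),F.round(1))
d=B[0]-B[3];yaw=np.arctan2(-d[0],d[1]);d2=F[0]-F[3];print(np.degrees(yaw),np.degrees(np.arctan2(-d2[0],d2[1])))
yaw=(yaw+np.arctan2(-d2[0],d2[1]))/2
X=np.array([np.cos(yaw),np.sin(yaw)]);Y=np.array([-X[1],X[0]])
print("barX",B@X,"barY",B@Y,"frontX",F@X,"frontY",F@Y)
for m in (B[:2].mean(0),B[2:].mean(0)): print("bar mid",m,"gap target",m+X*25.5, "radius open",np.linalg.norm(m-X*134.5))
E
```

```text
[[ 640.6  183.4]
 [ 632.    85.3]
 [ 622.1  -29.3]
 [ 613.5 -126. ]] [[ 690.3  227.3]
 [ 675.6   33.7]
 [ 671.7   17.7]
 [ 656.1 -177.7]]
-5.012921853867807 -4.829963513574427
barX [622.55502595 622.34021852 622.29084148 622.05929062] barY [237.63601218 139.22037005  24.18895426 -72.85563653] frontX [668.25332971 670.25125562 667.69155023 668.90222987] frontY [ 285.6543254    91.51931641   75.24623087 -120.76834742]
bar mid [636.31803525 134.33385147] gap target [661.72402336 132.1462117 ] radius open 523.0660237961595
bar mid [617.79371571 -77.61990168] gap target [643.19970383 -79.80754145] radius open 488.281764495263
```

Call:
{"api": "carry_out", "payload": {"motion": [{"fingers": 0, "slide": [0, 0, 0], "turn": 9.2}, {"fingers": 0, "slide": [0, 0, 0], "turn": 9.2}, {"fingers": 0, "slide": [3.5, -4.7, 0], "turn": 0}, {"fingers": 0, "slide": [3.5, -4.7, 0], "turn": 0}, {"fingers": 0, "slide": [3.5, -4.7, 0], "turn": 0}]}}

```text
time: 0.72
tcp_pos: [270.4, -498.2, 191.2]
ee_rot: [-0.0, 0.999, -0.042, -0.0]
contact_force: [0.8, 0.1, 0.2]
width: 0.512
finger_force: 0.0
```

Call:
{"api": "carry_out", "payload": {"motion": [{"fingers": 0, "slide": [3.5, -4.7, 0], "turn": 0}, {"fingers": 0, "slide": [3.5, -4.7, 0], "turn": 0}, {"fingers": 0, "slide": [3.5, -4.7, 0], "turn": 0}, {"fingers": 0, "slide": [3.5, -4.7, 0], "turn": 0}, {"fingers": 0, "slide": [3.5, -4.7, 0], "turn": 0}]}}

```text
time: 1.35
tcp_pos: [464.2, -278.7, 191.4]
ee_rot: [0.0, 0.999, -0.042, -0.0]
contact_force: [1.7, -1.5, -0.0]
width: 0.02
finger_force: 0.0
```

Call:
{"api": "carry_out", "payload": {"motion": [{"fingers": 0, "slide": [3.5, -4.7, 0], "turn": 0}, {"fingers": 0, "slide": [3.5, -4.7, 0], "turn": 0}, {"fingers": 0, "slide": [3.5, -4.7, 0], "turn": 0}, {"fingers": 0, "slide": [0, 0, 0], "turn": 0}, {"fingers": 0, "slide": [0, 0, 0], "turn": 0}]}}

```text
time: 1.98
tcp_pos: [579.2, -149.1, 191.0]
ee_rot: [0.0, 0.999, -0.042, -0.001]
contact_force: [-0.3, -0.4, 0.9]
width: 0.004
finger_force: 0.0
```

Call:
{"api": "carry_out", "payload": {"motion": [{"fingers": 0, "slide": [2.9, -3.7, 0], "turn": 0}, {"fingers": 0, "slide": [2.9, -3.7, 0], "turn": 0}, {"fingers": 0, "slide": [0, 0, 4], "turn": 0}, {"fingers": 0, "slide": [0, 0, 2.5], "turn": 0}, {"fingers": 0, "slide": [0, 0, 0], "turn": 0}]}}

```text
time: 2.6
tcp_pos: [641.2, -82.2, 124.1]
ee_rot: [0.0, 0.999, -0.043, -0.003]
contact_force: [-0.7, 0.9, -0.2]
width: 0.002
finger_force: 0.0
```

```bash
python3 - <<'E'
from h import *
from bench import manip
f=manip.grab_frame("scene"); cv2.imwrite("pics/s1.png",cv2.resize(f["img"][180:360,280:500,::-1],None,fx=3,fy=3,interpolation=cv2.INTER_CUBIC))
E
```

```text
(no output)
```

View pics/s1.png

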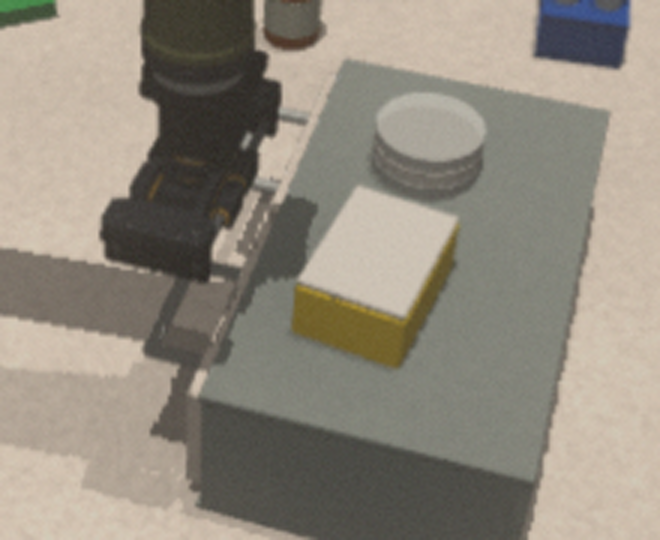

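The crop shows the gripper above the right handle, at about (190,200). It is clear of the tip box (380,270) and the dishes (430,140), so I go down into the gap.

Call:
{"api": "carry_out", "payload": {"motion": [{"fingers": 0, "slide": [0.1, 0, 1.5], "turn": 0}, {"fingers": 0, "slide": [0, 0, 1.5], "turn": 0}, {"fingers": 0, "slide": [0, 0, 1.5], "turn": 0}, {"fingers": 0, "slide": [0, 0, 0], "turn": 0}, {"fingers": 0, "slide": [0, 0, 0], "turn": 0}]}}

```text
time: 3.28
tcp_pos: [645.0, -79.6, 81.8]
ee_rot: [-0.0, 0.999, -0.042, 0.0]
contact_force: [-0.4, 0.3, -0.1]
width: 0.003
finger_force: 0.0
```

Call:
{"api": "carry_out", "payload": {"motion": [{"fingers": 0, "slide": [-0.2, 0, 0], "turn": 0}, {"fingers": 0, "slide": [-0.2, 0, 0], "turn": 0}, {"fingers": 0, "slide": [-0.1, 0, 0], "turn": 0}, {"fingers": 0, "slide": [0, 0, 0], "turn": 0}, {"fingers": 0, "slide": [0, 0, 0], "turn": 0}]}}

```text
time: 3.9
tcp_pos: [639.8, -79.4, 81.7]
ee_rot: [0.0, 0.999, -0.042, 0.0]
contact_force: [0.1, 0.5, 0.2]
width: 0.002
finger_force: 0.0
```

Call:
{"api": "carry_out", "payload": {"motion": [{"fingers": 0, "slide": [-0.1, 0, 0], "turn": 0}, {"fingers": 0, "slide": [-0.1, 0, 0], "turn": 0}, {"fingers": 0, "slide": [0, 0, 0], "turn": 0}]}}

```text
time: 4.28
tcp_pos: [637.7, -79.2, 81.6]
ee_rot: [0.0, 0.999, -0.042, -0.0]
contact_force: [-0.4, 0.5, -1.5]
width: 0.005
finger_force: 0.0
```

Call:
{"api": "carry_out", "payload": {"motion": [{"fingers": 0, "slide": [-0.1, 0, 0], "turn": 0}, {"fingers": 0, "slide": [0, 0, 0], "turn": 0}]}}

```text
time: 4.53
tcp_pos: [636.7, -79.1, 81.6]
ee_rot: [0.0, 0.999, -0.042, -0.0]
contact_force: [0.2, 0.1, 0.6]
width: 0.003
finger_force: 0.0
```

Call:
{"api": "carry_out", "payload": {"motion": [{"fingers": 0, "slide": [-0.1, 0, 0], "turn": 0}, {"fingers": 0, "slide": [0, 0, 0], "turn": 0}]}}

```text
time: 4.78
tcp_pos: [635.7, -79.0, 81.6]
ee_rot: [0.0, 0.999, -0.042, -0.0]
contact_force: [0.0, -0.1, 0.3]
width: 0.007
finger_force: 0.0
```

Call:
{"api": "carry_out", "payload": {"motion": [{"fingers": 0, "slide": [-0.1, 0, 0], "turn": 0}, {"fingers": 0, "slide": [0, 0, 0], "turn": 0}]}}

```text
time: 5.03
tcp_pos: [634.7, -78.9, 81.6]
ee_rot: [0.0, 0.999, -0.042, -0.0]
contact_force: [-0.2, -0.7, -0.1]
width: 0.001
finger_force: 0.0
```

Call:
{"api": "carry_out", "payload": {"motion": [{"fingers": 0, "slide": [-0.1, 0, 0], "turn": 0}, {"fingers": 0, "slide": [0, 0, 0], "turn": 0}]}}

```text
time: 5.28
tcp_pos: [633.7, -78.8, 81.6]
ee_rot: [0.0, 0.999, -0.042, -0.0]
contact_force: [0.2, -0.4, 0.4]
width: 0.006
finger_force: 0.0
```

Call:
{"api": "carry_out", "payload": {"motion": [{"fingers": 0, "slide": [-0.1, 0, 0], "turn": 0}, {"fingers": 0, "slide": [0, 0, 0], "turn": 0}]}}

```text
time: 5.52
tcp_pos: [632.7, -78.7, 81.7]
ee_rot: [0.0, 0.999, -0.042, 0.0]
contact_force: [0.4, -0.1, -0.6]
width: 0.003
finger_force: 0.0
```

Call:
{"api": "carry_out", "payload": {"motion": [{"fingers": 0, "slide": [-0.1, 0, 0], "turn": 0}, {"fingers": 0, "slide": [0, 0, 0], "turn": 0}]}}

```text
time: 5.78
tcp_pos: [631.7, -78.7, 81.6]
ee_rot: [0.0, 0.999, -0.042, -0.0]
contact_force: [0.0, -0.3, -0.1]
width: 0.0
finger_force: 0.0
```

Call:
{"api": "carry_out", "payload": {"motion": [{"fingers": 0, "slide": [-0.1, 0, 0], "turn": 0}, {"fingers": 0, "slide": [0, 0, 0], "turn": 0}]}}

```text
time: 6.02
tcp_pos: [630.7, -78.6, 81.6]
ee_rot: [0.0, 0.999, -0.042, -0.0]
contact_force: [0.3, 0.3, 0.6]
width: 0.006
finger_force: 0.0
```

Call:
{"api": "carry_out", "payload": {"motion": [{"fingers": 0, "slide": [-0.1, 0, 0], "turn": 0}, {"fingers": 0, "slide": [0, 0, 0], "turn": 0}]}}

```text
time: 6.28
tcp_pos: [629.7, -78.5, 81.6]
ee_rot: [0.0, 0.999, -0.042, -0.0]
contact_force: [0.4, -0.6, -0.4]
width: 0.005
finger_force: 0.0
```

Call:
{"api": "carry_out", "payload": {"motion": [{"fingers": 0, "slide": [-0.1, 0, 0], "turn": 0}, {"fingers": 0, "slide": [0, 0, 0], "turn": 0}]}}

```text
time: 6.52
tcp_pos: [628.7, -78.4, 81.6]
ee_rot: [0.0, 0.999, -0.042, -0.0]
contact_force: [0.8, -0.1, -0.5]
width: 0.003
finger_force: 0.0
```

Call:
{"api": "carry_out", "payload": {"motion": [{"fingers": 0, "slide": [-0.1, 0, 0], "turn": 0}, {"fingers": 0, "slide": [0, 0, 0], "turn": 0}]}}

```text
time: 6.78
tcp_pos: [627.7, -78.3, 81.7]
ee_rot: [0.0, 0.999, -0.042, -0.0]
contact_force: [0.2, -0.2, 0.6]
width: 0.008
finger_force: 0.0
```

```bash
python3 - <<'E'
from h import *
from bench import manip
f=manip.grab_frame("wrist"); cv2.imwrite("pics/w1.png",f["img"][:,:,::-1])
g=manip.grab_frame("top")
pickle.dump(g,open("top1.pkl","wb"))
print(f["world_to_cam"].round(2).tolist())
X=np.array([.9963,-.0854]);Y=np.array([.0854,.9963])
# predicted bar-axis ends and front-top edge of the right drawer, TCP
P=[np.r_[622.3*X+y*Y,98] for y in (24,-73)]+[np.r_[668*X+y*Y,117] for y in(75,-120)]
print(proj(f,P).round(0).tolist())
E
```

```text
[[-0.08, -1.0, -0.0, -26.17], [-0.96, 0.08, 0.25, 609.13], [-0.25, 0.02, -0.97, 444.17], [0.0, 0.0, 0.0, 1.0]]
[[220.0, 301.0], [419.0, 301.0], [79.0, 217.0], [552.0, 219.0]]
```

View pics/w1.png

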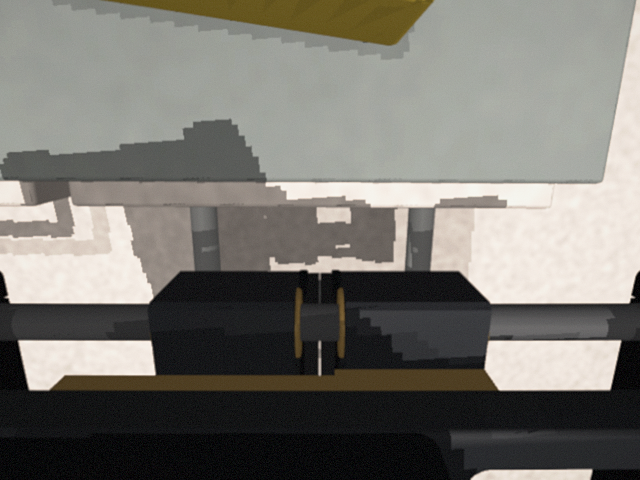

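The wrist view shows the drawer's front edge at row 207 (predicted 218) and the handle posts at columns 205 and 420. The bar itself is hidden under the finger blocks (rows 272–375).

```bash
python3 - <<'E'
from h import *
from bench import manip
f=manip.grab_frame("wrist")
X=np.array([.9963,-.0854]);Y=np.array([.0854,.9963])
s=manip.observe();t=s["tcp_pos"];print(t,t[:2]@X,proj(f,[t,t+[0,0,19]]).round())
for n,L,z in (("front",[(75,206),(550,207)],117),("top",[(10,181),(600,182)],130),("posts",[(205,240),(420,240)],98)):
    P=onplane(f,L,z);print(n,(P[:,:2]@X).round(1),(P[:,:2]@Y).round(1))
g=manip.grab_frame("top")
cv2.imwrite("pics/c2.png",cv2.resize(g["img"][180:235,225:395,::-1],None,fx=4.7,fy=4.7,interpolation=cv2.INTER_CUBIC))
E
```

```text
[627.82076629 -78.34922062  81.65114356] 632.1888528941977 [[320. 271.]
 [320. 284.]]
front [672.6 672.8] [  75.9 -118.6]
top [684.3 684.7] [  90.5 -128. ]
posts [653.  653.4] [ 29.3 -71.3]
```

View pics/c2.png

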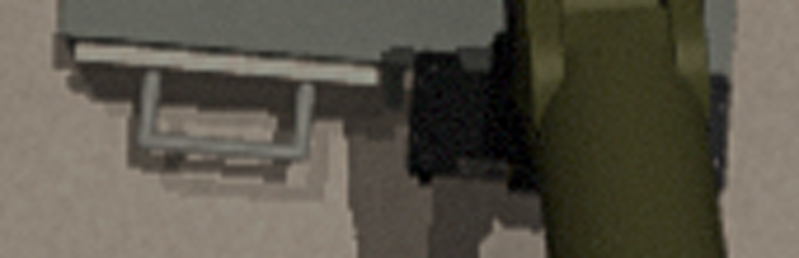

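The wrist view puts the front about 4 mm deeper than the top view does, and the top crop shows the left drawer unchanged. No contact has been felt, so I keep tugging in 1 mm steps.

Call:
{"api": "carry_out", "payload": {"motion": [{"fingers": 0, "slide": [-0.1, 0, 0], "turn": 0}, {"fingers": 0, "slide": [0, 0, 0], "turn": 0}]}}

```text
time: 7.22
tcp_pos: [626.7, -78.2, 81.6]
ee_rot: [0.0, 0.999, -0.042, -0.0]
contact_force: [-0.6, -0.5, 0.2]
width: 0.009
finger_force: 0.0
```

Call:
{"api": "carry_out", "payload": {"motion": [{"fingers": 0, "slide": [-0.1, 0, 0], "turn": 0}]}}

```text
time: 7.35
tcp_pos: [625.8, -78.2, 81.6]
ee_rot: [0.0, 0.999, -0.042, 0.0]
contact_force: [0.1, 0.6, -0.1]
width: 0.0
finger_force: 0.0
```

Call:
{"api": "carry_out", "payload": {"motion": [{"fingers": 0, "slide": [-0.1, 0, 0], "turn": 0}]}}

```text
time: 7.48
tcp_pos: [624.7, -78.1, 81.6]
ee_rot: [0.0, 0.999, -0.042, -0.0]
contact_force: [-0.6, 0.3, 0.4]
width: 0.005
finger_force: 0.0
```

Call:
{"api": "carry_out", "payload": {"motion": [{"fingers": 0, "slide": [-0.1, 0, 0], "turn": 0}]}}

```text
time: 7.6
tcp_pos: [623.7, -78.0, 81.7]
ee_rot: [0.0, 0.999, -0.042, -0.0]
contact_force: [-0.1, -0.1, 0.8]
width: 0.006
finger_force: 0.0
```

```bash
python3 - <<'E'
from h import *
from bench import manip
f=manip.grab_frame("wrist"); cv2.imwrite("pics/w2.png",cv2.resize(f["img"][160:400,130:510,::-1],None,fx=2,fy=2))
E
```

```text
(no output)
```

View pics/w2.png

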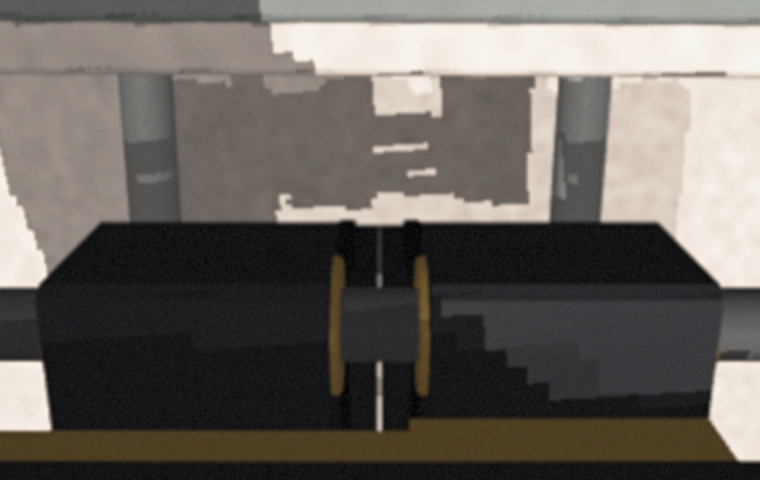

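The drawer hasn't moved, since the strip gap is unchanged (crop rows 22–73). The bar is still hidden, so I check the fingertips from the side.

```bash
python3 - <<'E'
from h import *
from bench import manip
f=manip.grab_frame("scene")
t=manip.observe()["tcp_pos"]
X=np.array([.9963,-.0854]);Y=np.array([.0854,.9963])
P=[t,t+[0,0,70]]+[np.r_[x*X+y*Y,98] for x in (622.3,627.7) for y in (26,-74)]
p=proj(f,P);print(((p-[300,220])*8).round().tolist())
im=f["img"][220:310,300:400,::-1]
im=cv2.resize(im,None,fx=6.5,fy=6.5,interpolation=cv2.INTER_CUBIC)
print(((p-[300,220])*6.5).round().tolist())
cv2.imwrite("pics/s2.png",cv2.convertScaleAbs(im,alpha=1.6,beta=20))
E
```

```text
[[288.0, 542.0], [288.0, 370.0], [324.0, 386.0], [213.0, 616.0], [341.0, 390.0], [231.0, 620.0]]
[[234.0, 440.0], [234.0, 301.0], [263.0, 314.0], [173.0, 500.0], [277.0, 317.0], [188.0, 504.0]]
```

View pics/s2.png

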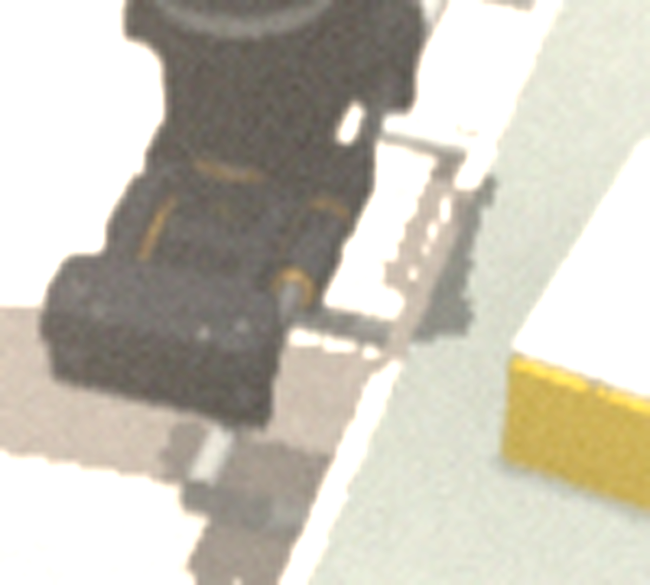

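The crop shows no fingertip below the gripper body, although the TCP projects to (234,440). The bar is visible around (215,440). This suggests the closed tips sit higher than the bar, so I probe down gently over it.

Call:
{"api": "carry_out", "payload": {"motion": [{"fingers": 0, "slide": [0, 0, 0.2], "turn": 0}, {"fingers": 0, "slide": [0, 0, 0], "turn": 0}]}}

```text
time: 7.95
tcp_pos: [623.6, -78.0, 79.3]
ee_rot: [0.0, 0.999, -0.042, -0.0]
contact_force: [0.2, 0.8, 0.1]
width: 0.004
finger_force: 0.0
```

Call:
{"api": "carry_out", "payload": {"motion": [{"fingers": 0, "slide": [0, 0, 0.2], "turn": 0}, {"fingers": 0, "slide": [0, 0, 0], "turn": 0}]}}

```text
time: 8.2
tcp_pos: [623.6, -78.0, 77.4]
ee_rot: [0.0, 0.999, -0.042, -0.0]
contact_force: [1.4, -0.7, -0.2]
width: 0.005
finger_force: 0.0
```

Call:
{"api": "carry_out", "payload": {"motion": [{"fingers": 0, "slide": [0, 0, 0.2], "turn": 0}, {"fingers": 0, "slide": [0, 0, 0.1], "turn": 0}]}}

```text
time: 8.45
tcp_pos: [623.7, -78.0, 74.5]
ee_rot: [0.0, 0.999, -0.042, -0.0]
contact_force: [0.4, -0.2, -0.2]
width: 0.005
finger_force: 0.0
```

Call:
{"api": "carry_out", "payload": {"motion": [{"fingers": 0, "slide": [0, 0, 0.2], "turn": 0}, {"fingers": 0, "slide": [0, 0, 0.1], "turn": 0}]}}

```text
time: 8.7
tcp_pos: [624.0, -78.0, 73.2]
ee_rot: [0.0, 0.999, -0.042, 0.0]
contact_force: [-4.0, -0.1, 10.5]
width: 0.011
finger_force: 5.6
```

```bash
python3 - <<'E'
from h import *
from bench import manip
f=manip.grab_frame("wrist")
t=manip.observe()["tcp_pos"];print(t, f["mtx"][0,0])
g=cv2.cvtColor(f["img"],cv2.COLOR_RGB2GRAY)
print(proj(f,[t+[a,0,0] for a in(-10,0,10)]).round(1))
for c in (300,304,308,314,319,320,324,328,334,338,342): print(c,g[240:400:6,c])
E
```

```text
[623.99092563 -78.05460658  73.27980176] 392.2086885397608
[[321.2 288.4]
 [319.7 270.6]
 [318.1 252.3]]
300 [104 107 104 101 101  97   1  19  41  67  73  62  51  57  51  51  50  62
  63  63   8  13  10  67  62  46  23]
304 [106 102 104 101  97  48   4  11  11   9  21  42  44  56  49  47  42  16
  17  18  13  17  10  61  65  47  23]
308 [104 102 102 102 104 183  13  17  14  17  15  46  52  57  45  46  49  19
  20  19  22  20  20  65  61  51  13]
314 [108 103 103 104 104 217  18  18   1  13  10  40  49  56  44  42  41  21
  24  24  18  24  19  70  67  48  19]
319 [115 102 101 106 207 207 111  46  53  54  48  41  52  56  46  42  42 160
 138 119 185 181 184  66  67  47  20]
320 [117 103  96 103 215 209 103  41  46  47  45  41  51  56  42  42  43 143
 139 103 172 169 167  64  64  51  24]
324 [112 100 101 102 211 210  16  14  15  13  16  44  52  53  46  45  43  24
  26  22  20  20  19  69  64  51  18]
328 [113 101 163 101 217 214  20  22  27  19  20  42  53  51  45  45  45  23
  24  22  23  21  18  65  65  48  17]
334 [100 101 113 105 209  76   9  19  10   5  15  41  51  50  45  44  43  24
  23  25  19  25  41  63  66  48  19]
338 [125 100 112 104 211  95  11   7  34  66  67  47  56  49  44  47  46  57
  57  42  14  14  61  65  67  53  22]
342 [165 100 108 101 217 171  15   8  49  71  87  90  93  77  80  77  80  75
  73  70  12  16  67  65  64  52  18]
```

Contact came at TCP z of about 74 (10 N up, felt on the pads). The closed tips therefore seem to end about 30 mm above the stated TCP. I back off and check whether opening changes that.

Call:
{"api": "carry_out", "payload": {"motion": [{"fingers": 0, "slide": [0, 0, -0.5], "turn": 0}, {"fingers": 3, "slide": [0, 0, -1.5], "turn": 0}, {"fingers": 3, "slide": [2.2, 0, 0], "turn": 0}, {"fingers": 3, "slide": [0, 0, 0], "turn": 0}, {"fingers": 3, "slide": [0, 0, 0], "turn": 0}]}}

```text
time: 9.38
tcp_pos: [645.2, -79.7, 91.6]
ee_rot: [-0.0, 0.999, -0.042, -0.0]
contact_force: [0.1, -0.7, -0.5]
width: 0.32
finger_force: 0.0
```

```bash
python3 - <<'E'
from h import *
from bench import manip
f=manip.grab_frame("wrist");s=manip.observe();t=s["tcp_pos"];print(t,s["contact_force"])
print(proj(f,[t]+[t+[9.5*a,b*25,0] for a in(-1,1) for b in (-1,1)]).round())
im=f["img"][140:440,100:540,::-1]
cv2.imwrite("pics/w3.png",cv2.convertScaleAbs(cv2.resize(im,None,fx=1.8,fy=1.8),alpha=1.8,beta=10))
E
```

```text
[645.05919024 -79.67514963  91.53591382] [-0.19358749 -0.63654643  0.20617479]
[[320. 271.]
 [368. 284.]
 [274. 291.]
 [367. 250.]
 [270. 257.]]
```

View pics/w3.png

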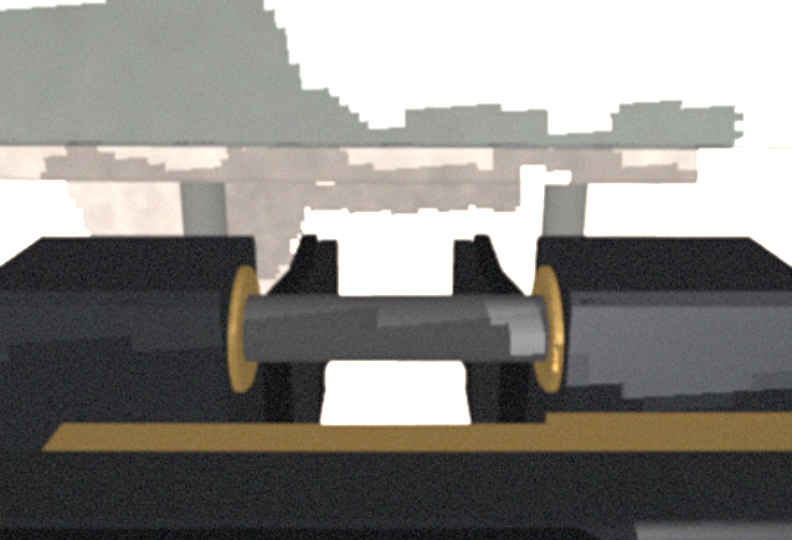

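The wrist crop shows the open fingertips at rows 237, with inner edges at columns 338 and 453. That's 28 mm at about 170 mm depth, so the tips really sit about 30 mm above the stated TCP. Next I check whether the body is shifted too, using the earlier scene view.

```bash
python3 - <<'E'
from h import *
f=pickle.load(open("scene.pkl","rb"))
X=np.array([.9963,-.0854,0]);Y=np.array([.0854,.9963,0])
t=np.array([623.7,-78,81.7])
for h in (60,70,85,100,115):
    print(h,((proj(f,[t+X*a-Y*95+[0,0,h] for a in(-37,37)])-[300,220])*6.5).round().tolist())
print("tips",((proj(f,[t+[0,0,h] for h in(0,30)])-[300,220])*6.5).round().tolist())
E
```

```text
60 [[39.0, 483.0], [248.0, 536.0]]
70 [[37.0, 463.0], [249.0, 516.0]]
85 [[36.0, 431.0], [249.0, 484.0]]
100 [[34.0, 399.0], [249.0, 452.0]]
115 [[32.0, 366.0], [249.0, 419.0]]
tips [[234.0, 440.0], [234.0, 382.0]]
```

The body is also shifted, at about TCP+105. So the whole gripper sits about 30 mm higher than the pose says, and I'll aim 30 mm lower from here on.

Call:
{"api": "carry_out", "payload": {"motion": [{"fingers": 0, "slide": [0.1, 0, 0.5], "turn": 0}, {"fingers": 0, "slide": [0, 0, 0.9], "turn": 0}, {"fingers": 0, "slide": [0, 0, 0.9], "turn": 0}, {"fingers": 0, "slide": [0, 0, 0], "turn": 0}]}}

```text
time: 9.93
tcp_pos: [645.6, -79.9, 67.1]
ee_rot: [-0.0, 0.999, -0.042, -0.001]
contact_force: [-0.3, 0.3, -0.5]
width: 0.026
finger_force: 0.0
```

Call:
{"api": "carry_out", "payload": {"motion": [{"fingers": 0, "slide": [0, 0, 0.7], "turn": 0}, {"fingers": 0, "slide": [0, 0, 0.7], "turn": 0}, {"fingers": 0, "slide": [0, 0, 0.6], "turn": 0}, {"fingers": 0, "slide": [0, 0, 0], "turn": 0}]}}

```text
time: 10.42
tcp_pos: [646.2, -79.9, 47.8]
ee_rot: [-0.0, 0.999, -0.042, -0.001]
contact_force: [-0.4, -0.4, -0.1]
width: 0.007
finger_force: 0.0
```

Call:
{"api": "carry_out", "payload": {"motion": [{"fingers": 0, "slide": [-0.2, 0, 0], "turn": 0}, {"fingers": 0, "slide": [-0.2, 0, 0], "turn": 0}, {"fingers": 0, "slide": [0, 0, 0], "turn": 0}]}}

```text
time: 10.8
tcp_pos: [642.7, -79.6, 48.9]
ee_rot: [0.0, 0.999, -0.042, 0.0]
contact_force: [0.4, 0.1, 0.4]
width: 0.008
finger_force: 0.0
```

Call:
{"api": "carry_out", "payload": {"motion": [{"fingers": 0, "slide": [-0.1, 0, 0], "turn": 0}, {"fingers": 0, "slide": [-0.1, 0, 0], "turn": 0}]}}

```text
time: 11.05
tcp_pos: [640.7, -79.4, 48.7]
ee_rot: [0.0, 0.999, -0.042, 0.0]
contact_force: [0.3, -0.5, 0.5]
width: 0.004
finger_force: 0.0
```

Call:
{"api": "carry_out", "payload": {"motion": [{"fingers": 0, "slide": [-0.1, 0, 0], "turn": 0}, {"fingers": 0, "slide": [0, 0, 0], "turn": 0}]}}

```text
time: 11.3
tcp_pos: [639.7, -79.4, 48.6]
ee_rot: [0.0, 0.999, -0.042, -0.0]
contact_force: [-0.6, 1.2, 0.1]
width: 0.005
finger_force: 0.0
```

Call:
{"api": "carry_out", "payload": {"motion": [{"fingers": 0, "slide": [-0.1, 0, 0], "turn": 0}, {"fingers": 0, "slide": [0, 0, 0], "turn": 0}]}}

```text
time: 11.55
tcp_pos: [639.1, -79.2, 48.7]
ee_rot: [0.0, 0.999, -0.042, 0.0]
contact_force: [0.8, -0.1, -0.9]
width: 0.007
finger_force: 0.6
```

Call:
{"api": "carry_out", "payload": {"motion": [{"fingers": 0, "slide": [-0.1, 0, 0], "turn": 0}, {"fingers": 0, "slide": [0, 0, 0], "turn": 0}]}}

```text
time: 11.8
tcp_pos: [639.0, -79.3, 48.8]
ee_rot: [-0.0, 0.999, -0.042, 0.001]
contact_force: [5.2, 0.0, -2.9]
width: 0.005
finger_force: 2.6
```

Call:
{"api": "carry_out", "payload": {"motion": [{"fingers": 0, "slide": [-0.1, 0, 0], "turn": 0}, {"fingers": 0, "slide": [0, 0, 0], "turn": 0}]}}

```text
time: 12.05
tcp_pos: [638.2, -79.2, 48.9]
ee_rot: [-0.0, 0.999, -0.042, 0.001]
contact_force: [5.8, 0.7, -3.3]
width: 0.006
finger_force: 2.8
```

Call:
{"api": "carry_out", "payload": {"motion": [{"fingers": 0, "slide": [-0.1, 0, 0], "turn": 0}, {"fingers": 0, "slide": [0, 0, 0], "turn": 0}]}}

```text
time: 12.3
tcp_pos: [637.2, -79.1, 48.8]
ee_rot: [-0.0, 0.999, -0.042, 0.001]
contact_force: [5.9, -0.4, -3.8]
width: 0.009
finger_force: 2.8
```

Call:
{"api": "carry_out", "payload": {"motion": [{"fingers": 0, "slide": [-0.1, 0, 0], "turn": 0}, {"fingers": 0, "slide": [0, 0, 0], "turn": 0}]}}

```text
time: 12.55
tcp_pos: [637.0, -79.1, 48.9]
ee_rot: [-0.0, 0.999, -0.042, 0.002]
contact_force: [8.2, -0.5, -4.6]
width: 0.009
finger_force: 3.8
```

Call:
{"api": "carry_out", "payload": {"motion": [{"fingers": 0, "slide": [-0.1, 0, 0], "turn": 0}, {"fingers": 0, "slide": [0, 0, 0], "turn": 0}]}}

```text
time: 12.8
tcp_pos: [637.0, -79.1, 49.0]
ee_rot: [-0.0, 0.999, -0.042, 0.003]
contact_force: [9.9, -1.5, -6.8]
width: 0.006
finger_force: 5.0
```

The right drawer gives 2 mm and then stops, so it is locked. I move on to the left handle.

Call:
{"api": "carry_out", "payload": {"motion": [{"fingers": 0, "slide": [1.0, 0, 0], "turn": 0}, {"fingers": 0, "slide": [0.6, 0, 0], "turn": 0}, {"fingers": 0, "slide": [0, 0, -2.5], "turn": 0}, {"fingers": 0, "slide": [0, 0, -4.5], "turn": 0}, {"fingers": 0, "slide": [0, -3.2, 0], "turn": 0}]}}

```text
time: 13.42
tcp_pos: [654.9, -52.0, 122.8]
ee_rot: [0.001, 0.999, -0.045, 0.003]
contact_force: [0.6, 0.3, -0.7]
width: 0.001
finger_force: 0.0
```

Call:
{"api": "carry_out", "payload": {"motion": [{"fingers": 0, "slide": [0, -4.5, 0], "turn": 0}, {"fingers": 0, "slide": [0, -4.5, 0], "turn": 0}, {"fingers": 0, "slide": [0, -4.5, 0], "turn": 0}, {"fingers": 0, "slide": [0, -4.5, 0], "turn": 0}, {"fingers": 0, "slide": [0, 0, 0], "turn": 0}]}}

```text
time: 14.05
tcp_pos: [665.7, 137.9, 118.6]
ee_rot: [-0.002, 0.999, -0.037, -0.001]
contact_force: [0.0, 0.1, -0.5]
width: 0.006
finger_force: 0.0
```

```bash
python3 - <<'E'
from h import *
from bench import manip
s=manip.observe();t=s["tcp_pos"];X=np.array([.9963,-.0854]);Y=np.array([.0854,.9963])
print(t,s["contact_force"],t[:2]@X,t[:2]@Y)
f=manip.grab_frame("wrist");g=cv2.cvtColor(f["img"],cv2.COLOR_RGB2GRAY)
T=lambda x,y,z:np.r_[x*X+y*Y,z]
print(proj(f,[T(684.5,188,130),T(672.7,188,117),T(650,238,98),T(650,138,98)]).round())
cv2.imwrite("pics/w4.png",f["img"][:,:,::-1])
E
```

```text
[665.68540934 137.94378145 118.57925844] [ 0.00243173  0.11210514 -0.5440587 ] 651.441974387858 194.2829234208775
[[334. 213.]
 [332. 231.]
 [244. 260.]
 [418. 262.]]
```

View pics/w4.png

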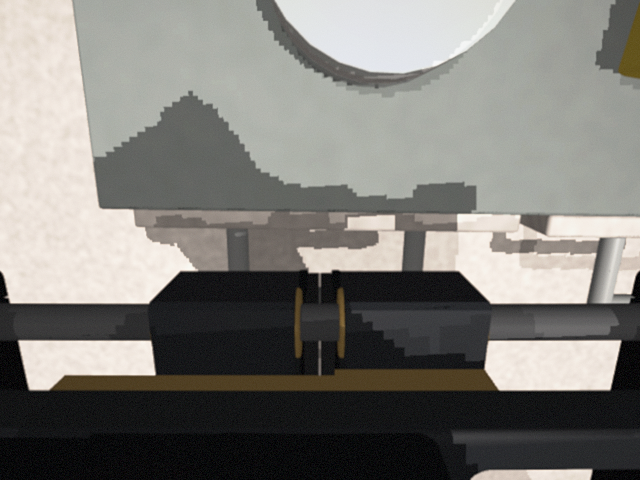

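The wrist view shows the left drawer's posts at columns 237 and 414 and its front edge at row 229, which matches the prediction. I go down into the gap.

Call:
{"api": "carry_out", "payload": {"motion": [{"fingers": 0, "slide": [0, 0, 2], "turn": 0}, {"fingers": 0, "slide": [0, 0.3, 1.5], "turn": 0}, {"fingers": 0, "slide": [0, 0.3, 1], "turn": 0}, {"fingers": 0, "slide": [0, 0, 0], "turn": 0}]}}

```text
time: 14.6
tcp_pos: [666.1, 123.4, 72.0]
ee_rot: [0.001, 0.999, -0.042, -0.001]
contact_force: [-0.2, -0.3, -0.2]
width: 0.005
finger_force: 0.0
```

Call:
{"api": "carry_out", "payload": {"motion": [{"fingers": 0, "slide": [0, 0, 1], "turn": 0}, {"fingers": 0, "slide": [0, 0, 1], "turn": 0}, {"fingers": 0, "slide": [0, 0, 0.5], "turn": 0}, {"fingers": 0, "slide": [0, 0, 0], "turn": 0}]}}

```text
time: 15.1
tcp_pos: [666.4, 125.1, 48.0]
ee_rot: [0.0, 0.999, -0.042, -0.001]
contact_force: [0.6, 0.4, -0.4]
width: 0.005
finger_force: 0.0
```

Call:
{"api": "carry_out", "payload": {"motion": [{"fingers": 0, "slide": [-0.2, 0, 0], "turn": 0}, {"fingers": 0, "slide": [-0.2, 0, 0], "turn": 0}, {"fingers": 0, "slide": [-0.2, 0, 0], "turn": 0}, {"fingers": 0, "slide": [0, 0, 0], "turn": 0}]}}

```text
time: 15.6
tcp_pos: [660.8, 125.6, 48.8]
ee_rot: [0.0, 0.999, -0.042, 0.0]
contact_force: [-0.0, -0.4, 0.3]
width: 0.008
finger_force: 0.0
```

Call:
{"api": "carry_out", "payload": {"motion": [{"fingers": 0, "slide": [-0.2, 0, 0], "turn": 0}, {"fingers": 0, "slide": [-0.2, 0, 0], "turn": 0}, {"fingers": 0, "slide": [-0.1, 0, 0], "turn": 0}, {"fingers": 0, "slide": [-0.1, 0, 0], "turn": 0}]}}

```text
time: 16.1
tcp_pos: [656.8, 126.0, 48.8]
ee_rot: [-0.0, 0.999, -0.042, 0.002]
contact_force: [5.9, 0.5, -4.4]
width: 0.004
finger_force: 3.0
```

Call:
{"api": "carry_out", "payload": {"motion": [{"fingers": 0, "slide": [-0.1, 0, 0], "turn": 0}, {"fingers": 0, "slide": [-0.1, 0, 0], "turn": 0}]}}

```text
time: 16.35
tcp_pos: [654.9, 126.1, 48.8]
ee_rot: [-0.0, 0.999, -0.042, 0.002]
contact_force: [6.2, 1.0, -3.8]
width: 0.006
finger_force: 3.0
```

Call:
{"api": "carry_out", "payload": {"motion": [{"fingers": 0, "slide": [-0.1, 0, 0], "turn": 0}, {"fingers": 0, "slide": [-0.1, 0, 0], "turn": 0}]}}

```text
time: 16.6
tcp_pos: [652.9, 126.3, 48.8]
ee_rot: [-0.0, 0.999, -0.042, 0.002]
contact_force: [5.9, -0.4, -4.2]
width: 0.005
finger_force: 3.0
```

The left drawer is free (steady 6 N). I pull it open.

Call:
{"api": "carry_out", "payload": {"motion": [{"fingers": 0, "slide": [-0.5, 0, 0], "turn": 0}, {"fingers": 0, "slide": [-1, 0, 0], "turn": 0}, {"fingers": 0, "slide": [-1, 0, 0], "turn": 0}, {"fingers": 0, "slide": [-1, 0, 0], "turn": 0}, {"fingers": 0, "slide": [-1, 0, 0], "turn": 0}]}}

```text
time: 17.23
tcp_pos: [608.0, 130.3, 48.9]
ee_rot: [-0.001, 0.999, -0.042, 0.002]
contact_force: [6.7, 1.0, -4.3]
width: 0.005
finger_force: 3.2
```

Call:
{"api": "carry_out", "payload": {"motion": [{"fingers": 0, "slide": [-1, 0, 0], "turn": 0}, {"fingers": 0, "slide": [-1, 0, 0], "turn": 0}, {"fingers": 0, "slide": [-1, 0, 0], "turn": 0}, {"fingers": 0, "slide": [-1, 0, 0], "turn": 0}, {"fingers": 0, "slide": [-1, 0, 0], "turn": 0}]}}

```text
time: 17.85
tcp_pos: [558.1, 134.7, 48.9]
ee_rot: [-0.001, 0.999, -0.042, 0.002]
contact_force: [7.2, 1.3, -5.7]
width: 0.005
finger_force: 3.2
```

Call:
{"api": "carry_out", "payload": {"motion": [{"fingers": 0, "slide": [-1, 0, 0], "turn": 0}, {"fingers": 0, "slide": [-1, 0, 0], "turn": 0}, {"fingers": 0, "slide": [-1, 0, 0], "turn": 0}, {"fingers": 0, "slide": [-1, 0, 0], "turn": 0}, {"fingers": 0, "slide": [-0.7, 0, 0], "turn": 0}]}}

```text
time: 18.48
tcp_pos: [511.1, 138.8, 49.0]
ee_rot: [-0.001, 0.999, -0.042, 0.002]
contact_force: [5.8, 0.5, -4.5]
width: 0.008
finger_force: 3.1
```

Call:
{"api": "carry_out", "payload": {"motion": [{"fingers": 0, "slide": [-0.4, 0, 0], "turn": 0}, {"fingers": 0, "slide": [-0.2, 0, 0], "turn": 0}, {"fingers": 0, "slide": [0, 0, 0], "turn": 0}]}}

```text
time: 18.85
tcp_pos: [505.0, 139.2, 49.1]
ee_rot: [-0.001, 0.999, -0.042, 0.002]
contact_force: [5.6, 1.7, -4.0]
width: 0.004
finger_force: 2.4
```

Call:
{"api": "carry_out", "payload": {"motion": [{"fingers": 0, "slide": [-0.3, 0, 0], "turn": 0}, {"fingers": 0, "slide": [-0.2, 0, 0], "turn": 0}, {"fingers": 0, "slide": [0, 0, 0], "turn": 0}]}}

```text
time: 19.23
tcp_pos: [500.1, 139.7, 49.1]
ee_rot: [-0.001, 0.999, -0.042, 0.002]
contact_force: [4.8, 0.8, -4.2]
width: 0.004
finger_force: 2.6
```

Call:
{"api": "carry_out", "payload": {"motion": [{"fingers": 0, "slide": [-0.2, 0, 0], "turn": 0}, {"fingers": 0, "slide": [0, 0, 0], "turn": 0}]}}

```text
time: 19.48
tcp_pos: [498.2, 139.9, 49.1]
ee_rot: [-0.001, 0.999, -0.042, 0.002]
contact_force: [4.9, 1.6, -3.5]
width: 0.007
finger_force: 2.6
```

Call:
{"api": "carry_out", "payload": {"motion": [{"fingers": 0, "slide": [-0.2, 0, 0], "turn": 0}, {"fingers": 0, "slide": [0, 0, 0], "turn": 0}]}}

```text
time: 19.73
tcp_pos: [497.8, 139.9, 49.3]
ee_rot: [-0.001, 0.999, -0.042, 0.003]
contact_force: [9.4, 2.0, -6.2]
width: 0.003
finger_force: 4.4
```

The drawer is at its stop. I lift out, move over the pocket and go down in front of the lip.

Call:
{"api": "carry_out", "payload": {"motion": [{"fingers": 0, "slide": [0.6, 0, 0], "turn": 0}, {"fingers": 0, "slide": [0.6, 0, 0], "turn": 0}, {"fingers": 0, "slide": [0, 0, -2], "turn": 0}, {"fingers": 0, "slide": [0, 0, -4], "turn": 0}, {"fingers": 0, "slide": [0, 0, -0.5], "turn": 0}]}}

```text
time: 20.35
tcp_pos: [508.2, 139.3, 116.3]
ee_rot: [-0.0, 0.999, -0.042, 0.002]
contact_force: [0.0, 0.0, -0.4]
width: 0.005
finger_force: 0.0
```

Call:
{"api": "carry_out", "payload": {"motion": [{"fingers": 0, "slide": [2.5, 0, 0], "turn": 0}, {"fingers": 0, "slide": [2.5, 0, 0], "turn": 0}, {"fingers": 0, "slide": [0, 0, 0], "turn": 0}, {"fingers": 0, "slide": [0, 0, 0], "turn": 0}]}}

```text
time: 20.85
tcp_pos: [554.9, 134.7, 112.8]
ee_rot: [0.0, 0.999, -0.041, -0.001]
contact_force: [-0.2, -0.5, -0.9]
width: 0.006
finger_force: 0.0
```

```bash
python3 - <<'E'
from h import *
from bench import manip
s=manip.observe();t=s["tcp_pos"];X=np.array([.9963,-.0854]);Y=np.array([.0854,.9963])
print(t,s["contact_force"],t[:2]@X,t[:2]@Y)
f=manip.grab_frame("top");h=cv2.cvtColor(f["img"],cv2.COLOR_RGB2HSV)
T=lambda x,y,z:np.r_[x*X+y*Y,z]
for n,f in(("top",f),("wrist",manip.grab_frame("wrist"))):
    h=cv2.cvtColor(f["img"],cv2.COLOR_RGB2HSV)
    m=cv2.inRange(h,(100,80,30),(130,255,255))
    p=proj(f,[T(566,188+a,106) for a in(-82,82)]+[T(648,188+a,85) for a in(-82,82)]+[T(513,188,117)]).round();print(n,p.tolist())
    nn,_,st,_=cv2.connectedComponentsWithStats(m)
    print([r.tolist() for r in st[1:] if r[4]>60])
    if n=="wrist":
        for c in (140,200,260,300,380,440): print(c, f["img"][100:300:10,c].mean(1).astype(int).tolist(), (m[:,c]>0).nonzero()[0][[0,-1]] if m[:,c].any() else None)
E
```

```text
[554.87639742 134.66739235 112.76450502] [-0.23785203 -0.5063825  -0.90814315] 541.3227594433017 181.55556733488407
top [[298.0, 231.0], [243.0, 227.0], [300.0, 206.0], [247.0, 202.0], [268.0, 246.0]]
[[453, 100, 82, 56, 4061], [92, 109, 84, 37, 1890], [282, 206, 18, 16, 223], [147, 248, 11, 11, 103]]
wrist [[464.0, 222.0], [151.0, 221.0], [465.0, 60.0], [151.0, 59.0], [307.0, 324.0]]
[[143, 60, 319, 165, 50387]]
140 [129, 129, 131, 127, 84, 74, 72, 92, 132, 139, 140, 214, 235, 235, 230, 233, 235, 235, 208, 91] None
200 [65, 69, 63, 66, 63, 65, 68, 63, 59, 55, 58, 57, 40, 69, 72, 79, 92, 72, 14, 24] [ 60 222]
260 [118, 119, 120, 124, 119, 120, 121, 62, 57, 57, 59, 58, 60, 57, 52, 60, 88, 72, 13, 11] [ 60 223]
300 [122, 121, 123, 125, 125, 125, 125, 100, 53, 55, 60, 56, 41, 50, 55, 54, 89, 44, 7, 55] [ 60 223]
380 [132, 130, 131, 136, 131, 133, 138, 134, 92, 59, 58, 61, 96, 98, 101, 56, 91, 69, 21, 18] [ 61 223]
440 [130, 134, 138, 137, 138, 140, 143, 144, 80, 59, 59, 58, 44, 46, 43, 45, 39, 44, 15, 20] [ 62 224]
```

The wrist mask puts the cover at rows 60–224, against a prediction of 60–222, so the geometry is right. I go down into the pocket.

Call:
{"api": "carry_out", "payload": {"motion": [{"fingers": 0, "slide": [0.2, 0, 1.5], "turn": 0}, {"fingers": 0, "slide": [0, 0, 1.5], "turn": 0}, {"fingers": 0, "slide": [0, 0, 1.5], "turn": 0}, {"fingers": 0, "slide": [0, 0, 1.5], "turn": 0}, {"fingers": 0, "slide": [0, 0, 0.4], "turn": 0}]}}

```text
time: 21.58
tcp_pos: [557.2, 134.0, 47.9]
ee_rot: [0.0, 0.999, -0.042, -0.001]
contact_force: [0.3, 0.0, -0.1]
width: 0.005
finger_force: 0.0
```

Call:
{"api": "carry_out", "payload": {"motion": [{"fingers": 0, "slide": [0.4, 0, 0], "turn": 0}, {"fingers": 0, "slide": [0.3, 0, 0], "turn": 0}, {"fingers": 0, "slide": [0, 0, 0], "turn": 0}]}}

```text
time: 21.95
tcp_pos: [565.9, 133.7, 50.1]
ee_rot: [-0.0, 0.999, -0.042, 0.0]
contact_force: [1.2, 0.4, -0.4]
width: 0.004
finger_force: 0.0
```

Call:
{"api": "carry_out", "payload": {"motion": [{"fingers": 0, "slide": [0.1, 0, 0], "turn": 0}, {"fingers": 0, "slide": [0.1, 0, 0], "turn": 0}]}}

```text
time: 22.2
tcp_pos: [566.5, 133.6, 49.7]
ee_rot: [0.0, 0.999, -0.042, -0.001]
contact_force: [-4.1, 0.2, 2.4]
width: 0.004
finger_force: 1.8
```

Call:
{"api": "carry_out", "payload": {"motion": [{"fingers": 0, "slide": [0.1, 0, 0], "turn": 0}, {"fingers": 0, "slide": [0, 0, 0], "turn": 0}]}}

```text
time: 22.45
tcp_pos: [566.8, 133.6, 49.6]
ee_rot: [0.0, 0.999, -0.041, -0.001]
contact_force: [-5.6, 0.4, 4.5]
width: 0.006
finger_force: 2.7
```

Call:
{"api": "carry_out", "payload": {"motion": [{"fingers": 0, "slide": [0, 0, -0.3], "turn": 0}, {"fingers": 0, "slide": [0.1, 0, -0.4], "turn": 0}, {"fingers": 0, "slide": [0.1, 0, -0.4], "turn": 0}]}}

```text
time: 22.82
tcp_pos: [570.0, 133.3, 60.8]
ee_rot: [0.0, 0.999, -0.042, -0.0]
contact_force: [-3.6, 0.6, 0.8]
width: 0.004
finger_force: 1.6
```

```bash
cat > c.py <<'E'
from h import *
from bench import manip
s=manip.observe();t=s["tcp_pos"];X=np.array([.9963,-.0854]);Y=np.array([.0854,.9963])
f=manip.grab_frame("wrist");h=cv2.cvtColor(f["img"],cv2.COLOR_RGB2HSV)
m=cv2.inRange(h,(100,80,30),(130,255,255))
T=lambda x,y,z:np.r_[x*X+y*Y,z]
r,c=m.nonzero();print("X",t[:2]@X,"z",t[2],s["contact_force"].round(1),"blue rows",np.percentile(r,[.2,99.8]) if len(r) else None,"cols",np.percentile(c,[.2,99.8]) if len(r) else None)
for a in range(0,115,10):
    th=np.radians(14.4+a)
    print(a,proj(f,[T(648-84.6*np.cos(th),190+y,85+84.6*np.sin(th)) for y in(-82,82)]).round().ravel().tolist(),end=" ")
print("front",proj(f,[T(513,190,117)]).round())
E
python3 c.py
```

```text
X 556.5576077506497 z 60.79188219932562 [-3.6  0.6  0.8] blue rows [ 77. 290.] cols [ 85. 503.]
0 [501.0, 287.0, 96.0, 286.0] 10 [520.0, 289.0, 74.0, 288.0] 20 [542.0, 284.0, 47.0, 282.0] 30 [567.0, 269.0, 16.0, 267.0] 40 [596.0, 242.0, -19.0, 239.0] 50 [627.0, 199.0, -56.0, 197.0] 60 [658.0, 140.0, -93.0, 138.0] 70 [684.0, 67.0, -125.0, 65.0] 80 [702.0, -15.0, -146.0, -17.0] 90 [709.0, -96.0, -153.0, -98.0] 100 [702.0, -166.0, -144.0, -167.0] 110 [683.0, -217.0, -121.0, -217.0] front [[298. 417.]]
```

Call:
{"api": "carry_out", "payload": {"motion": [{"fingers": 0, "slide": [0.1, 0, -0.5], "turn": 0}, {"fingers": 0, "slide": [0.2, 0, -0.5], "turn": 0}, {"fingers": 0, "slide": [0.2, 0, -0.5], "turn": 0}]}}

```text
time: 23.25
tcp_pos: [576.1, 132.4, 76.2]
ee_rot: [0.0, 0.999, -0.042, 0.001]
contact_force: [-0.3, 0.2, -0.8]
width: 0.008
finger_force: 0.2
```

```bash
cat >> c.py <<'E'
print("hinge",proj(f,[T(648,190,85)]).round(), "blue row extents by col",[(c,(m[:,c]>0).nonzero()[0][[0,-1]].tolist()) for c in (180,260,400) if m[:,c].any()])
E
python3 c.py
```

```text
X 562.70242433742 z 76.24876711929534 [-0.3  0.2 -0.8] blue rows [ 96. 287.] cols [ 88. 499.]
0 [483.0, 287.0, 117.0, 286.0] 10 [498.0, 288.0, 98.0, 287.0] 20 [516.0, 284.0, 77.0, 282.0] 30 [536.0, 270.0, 52.0, 269.0] 40 [557.0, 247.0, 26.0, 245.0] 50 [580.0, 211.0, -2.0, 209.0] 60 [602.0, 162.0, -28.0, 161.0] 70 [620.0, 103.0, -50.0, 101.0] 80 [633.0, 37.0, -65.0, 36.0] 90 [637.0, -29.0, -70.0, -30.0] 100 [632.0, -88.0, -64.0, -88.0] 110 [620.0, -133.0, -48.0, -133.0] front [[300. 405.]]
hinge [[300.  96.]] blue row extents by col [(180, [95, 271]), (260, [96, 271]), (400, [96, 271])]
```

Call:
{"api": "carry_out", "payload": {"motion": [{"fingers": 0, "slide": [0.3, 0, -0.6], "turn": 0}, {"fingers": 0, "slide": [0.4, 0, -0.6], "turn": 0}, {"fingers": 0, "slide": [0.5, 0, -0.6], "turn": 0}, {"fingers": 0, "slide": [0.5, 0, -0.5], "turn": 0}]}}

```text
time: 23.8
tcp_pos: [592.7, 131.3, 99.1]
ee_rot: [0.0, 0.999, -0.042, 0.0]
contact_force: [-0.0, -0.6, -0.3]
width: 0.008
finger_force: 0.2
```

```bash
python3 c.py
```

```text
X 579.3075309745473 z 99.14002481539629 [-0.  -0.6 -0.3] blue rows [132. 284.] cols [ 94. 495.]
0 [462.0, 300.0, 143.0, 299.0] 10 [474.0, 303.0, 130.0, 301.0] 20 [486.0, 300.0, 114.0, 298.0] 30 [500.0, 290.0, 97.0, 288.0] 40 [515.0, 272.0, 79.0, 271.0] 50 [531.0, 245.0, 60.0, 244.0] 60 [545.0, 209.0, 43.0, 207.0] 70 [556.0, 165.0, 29.0, 163.0] 80 [564.0, 115.0, 20.0, 114.0] 90 [567.0, 65.0, 17.0, 63.0] 100 [564.0, 18.0, 21.0, 16.0] 110 [557.0, -21.0, 30.0, -22.0] front [[303. 402.]]
hinge [[303. 135.]] blue row extents by col [(180, [132, 271]), (260, [132, 271]), (400, [133, 271])]
```

Call:
{"api": "carry_out", "payload": {"motion": [{"fingers": 0, "slide": [0.6, 0, -0.5], "turn": 0}, {"fingers": 0, "slide": [0.7, 0, -0.4], "turn": 0}, {"fingers": 0, "slide": [0.7, 0, -0.3], "turn": 0}, {"fingers": 0, "slide": [0.7, 0, -0.1], "turn": 0}]}}

```text
time: 24.35
tcp_pos: [619.6, 129.3, 112.0]
ee_rot: [-0.0, 0.999, -0.042, 0.0]
contact_force: [-1.1, 0.1, 2.7]
width: 0.005
finger_force: 0.7
```

```bash
python3 c.py
```

```text
X 606.313291453853 z 111.98759652423738 [-1.1  0.1  2.7] blue rows [181. 278.] cols [ 85. 504.]
0 [450.0, 335.0, 159.0, 334.0] 10 [460.0, 340.0, 148.0, 339.0] 20 [470.0, 340.0, 135.0, 339.0] 30 [481.0, 334.0, 121.0, 333.0] 40 [493.0, 322.0, 107.0, 320.0] 50 [505.0, 301.0, 93.0, 300.0] 60 [516.0, 273.0, 80.0, 272.0] 70 [525.0, 238.0, 69.0, 236.0] 80 [531.0, 197.0, 62.0, 196.0] 90 [533.0, 155.0, 60.0, 153.0] 100 [531.0, 113.0, 63.0, 112.0] 110 [526.0, 77.0, 70.0, 76.0] front [[305. 428.]]
hinge [[305. 184.]] blue row extents by col [(180, [181, 271]), (260, [181, 271]), (400, [182, 271])]
```

Call:
{"api": "carry_out", "payload": {"motion": [{"fingers": 0, "slide": [0.7, 0, -0.1], "turn": 0}, {"fingers": 0, "slide": [0.7, 0, 0], "turn": 0}, {"fingers": 0, "slide": [0.7, 0, 0.2], "turn": 0}, {"fingers": 0, "slide": [0.6, 0, 0.2], "turn": 0}]}}

```text
time: 24.9
tcp_pos: [646.4, 126.6, 108.1]
ee_rot: [0.0, 0.999, -0.042, -0.0]
contact_force: [-0.2, 0.7, 0.0]
width: 0.006
finger_force: 0.1
```

```bash
python3 c.py
```

```text
X 633.2138097852344 z 108.1277083252145 [-0.2  0.7  0. ] blue rows [228. 274.] cols [ 66. 519.]
0 [448.0, 381.0, 161.0, 380.0] 10 [457.0, 389.0, 150.0, 387.0] 20 [467.0, 392.0, 137.0, 391.0] 30 [478.0, 391.0, 124.0, 389.0] 40 [489.0, 382.0, 110.0, 381.0] 50 [500.0, 367.0, 96.0, 365.0] 60 [511.0, 343.0, 84.0, 341.0] 70 [519.0, 311.0, 74.0, 310.0] 80 [525.0, 274.0, 67.0, 272.0] 90 [527.0, 233.0, 64.0, 231.0] 100 [525.0, 192.0, 67.0, 190.0] 110 [520.0, 154.0, 73.0, 152.0] front [[304. 472.]]
hinge [[305. 232.]] blue row extents by col [(180, [227, 271]), (260, [228, 271]), (400, [228, 271])]
```

Call:
{"api": "carry_out", "payload": {"motion": [{"fingers": 0, "slide": [0.6, 0, 0.2], "turn": 0}, {"fingers": 0, "slide": [0.6, 0, 0.2], "turn": 0}, {"fingers": 0, "slide": [0.5, 0, 0], "turn": 0}, {"fingers": 0, "slide": [0.4, 0, 0], "turn": 0}, {"fingers": 0, "slide": [0, 0, 0], "turn": 0}]}}

```text
time: 25.58
tcp_pos: [667.1, 125.1, 104.6]
ee_rot: [-0.0, 0.999, -0.042, 0.0]
contact_force: [0.0, -0.2, 0.1]
width: 0.004
finger_force: 0.0
```

```bash
python3 c.py
```

```text
X 653.9912498980962 z 104.60012545824672 [ 0.  -0.2  0.1] blue rows [193. 271.] cols [ 82. 508.]
0 [447.0, 416.0, 162.0, 415.0] 10 [456.0, 426.0, 152.0, 425.0] 20 [465.0, 433.0, 140.0, 431.0] 30 [476.0, 434.0, 126.0, 432.0] 40 [487.0, 429.0, 113.0, 427.0] 50 [498.0, 416.0, 99.0, 414.0] 60 [508.0, 395.0, 87.0, 394.0] 70 [517.0, 367.0, 77.0, 365.0] 80 [522.0, 331.0, 71.0, 329.0] 90 [525.0, 291.0, 68.0, 289.0] 100 [523.0, 250.0, 71.0, 249.0] 110 [518.0, 211.0, 77.0, 210.0] front [[304. 505.]]
hinge [[305. 269.]] blue row extents by col [(180, [193, 270]), (260, [193, 271]), (400, [194, 271])]
```

The cover has fallen to about 115° (2.0 rad). I retreat back and up, then check.

Call:
{"api": "carry_out", "payload": {"motion": [{"fingers": 0, "slide": [-1, 0, -1], "turn": 0}, {"fingers": 0, "slide": [-2, 0, -3], "turn": 0}, {"fingers": 0, "slide": [-3, 0, -4], "turn": 0}, {"fingers": 0, "slide": [-3, 0, -4], "turn": 0}, {"fingers": 0, "slide": [-3, 0, -2], "turn": 0}]}}

```text
time: 26.25
tcp_pos: [546.5, 136.1, 248.0]
ee_rot: [-0.0, 0.999, -0.041, 0.002]
contact_force: [0.1, 1.2, -0.6]
width: 0.006
finger_force: 0.0
```

Call:
{"api": "carry_out", "payload": {"motion": [{"fingers": 0, "slide": [-2, 0, 0], "turn": 0}, {"fingers": 0, "slide": [0, 0, 0], "turn": 0}, {"fingers": 0, "slide": [0, 0, 0], "turn": 0}]}}

```text
time: 26.62
tcp_pos: [527.6, 136.5, 244.8]
ee_rot: [0.0, 0.999, -0.042, 0.0]
contact_force: [-0.2, 0.4, 0.4]
width: 0.002
finger_force: 0.0
```

```bash
cat >> c.py <<'E'
print("open pred z117 front/back edges",proj(f,[T(513,230,117),T(525,230,117),T(684.5,230,130)]).round().tolist(),"force",s["contact_force"],s["finger_force"])
g=cv2.cvtColor(f["img"],cv2.COLOR_RGB2GRAY)
c0=int(proj(f,[T(513,230,117)])[0,0]);print(c0,list(zip(range(100,480,6),g[100:480:6,c0].tolist())))
E
python3 c.py
```

```text
X 514.0099745671718 z 244.80072728605637 [-0.2  0.4  0.4] blue rows [ 0. 52.] cols [189. 422.]
0 [408.0, 155.0, 210.0, 154.0] 10 [412.0, 149.0, 205.0, 149.0] 20 [416.0, 140.0, 200.0, 140.0] 30 [421.0, 127.0, 194.0, 127.0] 40 [425.0, 110.0, 189.0, 110.0] 50 [430.0, 90.0, 184.0, 89.0] 60 [434.0, 66.0, 179.0, 66.0] 70 [436.0, 41.0, 176.0, 40.0] 80 [438.0, 15.0, 173.0, 14.0] 90 [439.0, -10.0, 173.0, -11.0] 100 [438.0, -32.0, 174.0, -33.0] 110 [437.0, -51.0, 176.0, -51.0] front [[309. 220.]]
hinge [[309.  53.]] blue row extents by col [(260, [0, 51]), (400, [0, 52])]
open pred z117 front/back edges [[261.0, 219.0], [261.0, 205.0], [250.0, -17.0]] force [-0.18144944  0.40964737  0.3528606 ] 0.0
261 [(100, 150), (106, 150), (112, 152), (118, 153), (124, 149), (130, 151), (136, 152), (142, 89), (148, 81), (154, 86), (160, 80), (166, 79), (172, 82), (178, 76), (184, 81), (190, 82), (196, 90), (202, 94), (208, 107), (214, 105), (220, 107), (226, 106), (232, 103), (238, 135), (244, 140), (250, 140), (256, 120), (262, 86), (268, 80), (274, 17), (280, 13), (286, 19), (292, 19), (298, 26), (304, 31), (310, 32), (316, 31), (322, 29), (328, 29), (334, 19), (340, 24), (346, 20), (352, 21), (358, 23), (364, 24), (370, 20), (376, 60), (382, 64), (388, 65), (394, 13), (400, 22), (406, 23), (412, 18), (418, 25), (424, 18), (430, 22), (436, 11), (442, 7), (448, 12), (454, 6), (460, 2), (466, 13), (472, 11), (478, 18)]
```

```bash
python3 -c "
from bench import manip
print(manip.job_done())"
```

```text
the job is handed in; nothing more can be done
None
```

I handed the job in: the right drawer is locked and left shut (about 2 mm of give, up to 10 N), and the left drawer is at its stop with its blue cover fallen back open at about 2.0 rad; I never touched the other items, and no pass/fail result came back.

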